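# Make up two repair kits on the electronics bench

## Robot

A 6-joint arm with a two-finger parallel gripper is mounted at the origin on the work surface. World frame = base frame: x ahead of the robot, y to its left, z up, the work surface at z = 0. Lengths are in m, angles in rad, forces in N, time in s.
With the tool pointing down it reaches from about 0.425 to 0.95 m from the base axis. Payload 3.5 kg.
Tool frame: the origin (TCP) lies at the very end of the fingers, on their centre line; the grasp point (between the pads) lies 19 mm behind it; z points along the fingers, y is the line along which they close (so a half turn about z gives the same grasp; the last joint's range is limited). The gripper opens to 85 mm and grips with 20 to 120 N. Pads are 22 mm wide; open, the fingers measure 114 mm over their backs; the gripper's body (76 mm by 85 mm) begins 54 mm behind the grasp point. The pads swing forward as they close: fully open they stand 13 mm farther back than shut.
Start: joints at [0.986, 0.286, 1.577, -0, 1.279, -0.15], TCP at [0.284, 0.612, 0.231] pointing down, gripper open.
Joint ranges: [-2.77, 2.77], [-0.9, 2.22], [0.21, 2.48], [-1.53, 4.67], [0.24, 2.81], [-2.84, 2.84]. Speed limits (rad/s): [2.79, 2.79, 3.14, 3.14, 3.14, 3.14].

## Interface

Orientations are given as a unit quaternion [x, y, z, w].
In Python, from plant import get_state, read_camera, sign_off, recognise gives the robot as it stands.
- The arm moves only by the tool arm_command, never from a script. Its argument "steps" is a list of rows, each an object with "translation": the shift along the tool's x, y, z scaled (see below), a list of three; "twist": the turn, a rotation vector about the tool's x, y, z scaled (see below), a list of three; "fingers": the opening, from -1 (shut) to 1 (fully open). In form: [{"translation": [x, y, z], "twist": [rx, ry, rz], "fingers": fingers}, ...]. A call has 1 to 5 rows; each row is the pose to reach, as a shift and turn from the pose commanded when the call began, along the tool's axes at that moment; what a row does not reach only later rows make up. The controller multiplies each number of a shift by 75 cm and each number of a turn by 60 degrees. A row lasts 1/8 s, in which the tool goes at most 62.5 mm and 10.7 degrees, less where a joint would pass 70% of its speed; a pose out of reach is approached as far as the arm can. A call with a number of a shift or a turn outside -1 to 1 is refused whole. A call with a gripper value outside its range is refused whole. The fingers move at their own pace and stop on an object; "grip_force" is the grip in N (left out, the last holds). Time passes only in rows, so rows that repeat a pose let the fingers close. It gives the time, the measured TCP pose, the force, the opening and the grip force at its end, in the units of the state.
- get_state(): the state, without advancing time (a new reading comes with each control period).
- read_camera(name): name is "scene" or "top"; returns a dict with "pixels" (400x640x3 uint8, red, green, blue), "K" (3x3 intrinsics, pixels), "k1" (the pictures are not rectified: a ray, as slopes to the right and down, at radius r is drawn at 1 + k1 r^2 times it, then the intrinsics apply), "R" (3x3) and "t" (3): a world point X has camera coordinates R X + t. Camera axes: x right, y down, z forward; pixel columns grow to the right and rows downward; lengths in m; the calibration is good to about 2 mm. A picture is of the moment at which its call begins. There is no depth.
- sign_off(): hands the job in; it is judged then, once.
Trained networks look in a picture, given as the dict that the camera call returned (one of the last four; its "shot" number tells which), for a name from the list of things; names that differ only in an ending like _2 or _b are one class to them, and where a whole thing is asked for, a point or a joint stands for the part that bears it (a point fixed in the world has none). Each returns a list of dicts, best first, with "conf" (0 to 1); they miss things now and then, are a little off and sometimes report something else, mostly with a low value. They report only what shows in the picture. A call takes as long as a camera call.
- recognise(picture, query): "point" ([row, column] in pixels, amid what is visible of it).
The state is a dict: "time": time; "qpos": joint angles; "dq": joint speeds; "joint_efforts": joint torques, N m; "eef_pos": TCP position; "tcp_rot": TCP orientation; "contact_force": force on the tool from outside, world axes, zero at the start; "wrist_torque": the same for the moment, N m; "opening": opening from 0.0 (shut) to 1.0 (fully open); "finger_force": force on a finger pad.
Only numpy, scipy, OpenCV 4.12 (cv2) and the standard library are available. Lean on these libraries where they do the work, as an engineer would, in place of code of your own. Each camera call takes 0.05 s, during which the arm holds its last target. There are 200 camera calls.

## Task

Make up two repair kits from the parts in the middle of the bench. In the divided tray, stand the transformer in the wide compartment and the tall slim capacitor in the narrow one; in the larger, undivided tray, lay the heat sink fins up with the fan flat and centred on top of it, and stand the short stout capacitor on the tray floor beside them. Set each part down upright rather than dropping it, leave everything resting and released, and do not disturb the torch, the tape roll or the screwdriver.

Things in the scene. Friction and masses are not known exactly. Their poses are not given: they have to be found in the camera images.
- divided_tray: Smaller grey plastic tray, fixed to the bench, 154 x 104 mm, 14 mm high; walls and floor 3 mm. A cross wall at x = +22 mm, as high as the rim, leaves a wide compartment (94 x 98 mm, centre x = -27 mm, y = 0) and a narrow one (50 x 98 mm, centre x = +49 mm, y = 0). Origin: centre of its underside; x along its length to the narrow compartment; z up. Left or right of the stock.
- open_tray: Grey plastic tray, the larger one, with no cross wall, fixed to the bench: 190 x 124 mm outside, 14 mm high, walls 3 mm, floor 3 mm thick. Origin: centre of its underside; x along its length; z up. It can lie on either side of the stock and be turned a little.
- transformer: Mains transformer, about 0.3 kg, standing on the edge of its laminated steel core: the core is 50 (x) x 24 (y) x 45 mm high; the copper-coloured winding, 28 mm (x) wide, bulges from the middle of its two broad sides to 44 mm (y). Best held across the 50 mm between the flat ends (along x). Origin: centre of its underside; z up. 
- tall_capacitor: The tall slim can capacitor, black sleeve, bright top: 25 mm diameter, 50 mm high, standing upright. Origin: centre of its underside; z up. 
- short_capacitor: The short stout can capacitor, black sleeve, bright top: 35 mm diameter, 32 mm high, standing upright. Origin: centre of its underside; z up. 
- heat_sink: Square finned aluminium heat sink, 54 x 54 x 30 mm high, lying fins up; the fins run along x. It can be held across x or y. Origin: centre of its underside; z up. 
- fan: Square black cooling fan, 50 x 50 mm, 20 mm thick, lying flat; the side up at the start stays up. It can be held across x or y. Origin: centre of its underside; z up. 
- torch: Bystander: red torch standing on its head, 48 mm diameter at the foot, 160 mm high, on the far right of the bench. Origin: centre of its underside.
- tape_roll: Bystander: black tape roll lying flat, 62 mm diameter, 19 mm high, beyond the stock. Origin: centre of its underside.
- screwdriver: Bystander: blue-handled screwdriver, 180 mm long, lying on the far left of the bench, roughly along the bench (tip to the left). Origin: about the middle of its length, on the bench; x towards its tip.

How it is judged:
At the end, for the whole second after the job is handed in: Transformer and tall capacitor on the floor of the wide and narrow compartments; heat sink and short capacitor on the open tray's floor; fan on the heat sink, centres within 14 mm; all within 3 mm of their supports, 0.1 rad of upright, and at rest (x of transformer in the frame of divided_tray between -0.062 and 0.004 m and y of transformer in the frame of divided_tray between -0.037 and 0.037 m and z of transformer in the frame of divided_tray between 0.001 and 0.006 m and x of tall_capacitor in the frame of divided_tray between 0.034 and 0.064 m and y of tall_capacitor in the frame of divided_tray between -0.038 and 0.038 m and z of tall_capacitor in the frame of divided_tray between 0.001 and 0.006 m and x of heat_sink in the frame of open_tray between -0.068 and 0.068 m and y of heat_sink in the frame of open_tray between -0.035 and 0.035 m and z of heat_sink in the frame of open_tray between 0.001 and 0.006 m and x of short_capacitor in the frame of open_tray between -0.078 and 0.078 m and y of short_capacitor in the frame of open_tray between -0.045 and 0.045 m and z of short_capacitor in the frame of open_tray between 0.001 and 0.006 m and z of fan in the frame of heat_sink between 0.027 and 0.033 m and horizontal distance between fan and heat_sink below 0.014 m and angle between each of transformer, tall_capacitor, heat_sink, fan, short_capacitor's own z axis and vertical below 0.1 rad and linear speed of each of transformer, tall_capacitor, heat_sink, fan, short_capacitor below 0.02 m/s); the robot touches nothing.
It fails at once if the torch is disturbed (moved by more than 25 mm) (distance of torch from where it was at the start of the episode above 0.025 m).
It fails at once if the tape roll is disturbed (moved by more than 25 mm) (distance of tape_roll from where it was at the start of the episode above 0.025 m).
It fails at once if the screwdriver is disturbed (moved by more than 25 mm) (distance of screwdriver from where it was at the start of the episode above 0.025 m).
It fails at once if the torch is tipped (angle between torch's own z axis and vertical above 0.3 rad).
It fails at once if a part is dropped (falls free of the fingers faster than 0.7 m/s, that is from more than about 25 mm) ((linear speed of transformer above 0.7 m/s and contact force between transformer and the fingers below 0.05 N) or (linear speed of tall_capacitor above 0.7 m/s and contact force between tall_capacitor and the fingers below 0.05 N) or (linear speed of heat_sink above 0.7 m/s and contact force between heat_sink and the fingers below 0.05 N) or (linear speed of fan above 0.7 m/s and contact force between fan and the fingers below 0.05 N) or (linear speed of short_capacitor above 0.7 m/s and contact force between short_capacitor and the fingers below 0.05 N)).
It also fails if it takes over 112 s, if anything falls off the work surface, if the arm or the gripper's body presses on something with over 40 N, if the wrist force passes 120 N, or if a joint passes its speed limit or range.

## Working session

There is one attempt and no reset: what is moved stays moved. The work goes in short steps, Python scripts to look and compute and a tool call to move; the robot and the scene stay as the last step left them, time stands still between calls to the robot, and variables do not carry over. Pictures are saved under pics/ and viewed, at most 14 in all, crops included, and the job is handed in when it is done.

Besides the shell and the picture viewer there is one more tool, called after "Emit:" as a command line: name --argument value ..., lists and objects as JSON in quotes. arm_command: Moves the arm, as the interface text tells. Shifts and turns lie within -1 to 1; 1 stands for 75 cm of shift or 60 degrees of turn. Its arguments: {"type":"object","properties":{"steps":{"type":"array"},"grip_force":{"type":"number"}},"required":["steps"]}

```bash
mkdir -p pics; cat > h.py <<'E'
import numpy as np, cv2
from plant import get_state, read_camera, sign_off, recognise
from scipy.spatial.transform import Rotation as Rn
def ray(c,rc):
    K=np.array(c["K"]);x=(rc[1]-K[0,2])/K[0,0];y=(rc[0]-K[1,2])/K[1,1]
    rd=np.hypot(x,y);r=rd
    for _ in range(20): r=rd/(1+c["k1"]*r*r)
    s=r/rd if rd>0 else 1
    R=np.array(c["R"]);return -R.T@np.array(c["t"]),R.T@np.array([x*s,y*s,1])
def at(c,rc,z):
    o,d=ray(c,rc);return o+d*(z-o[2])/d[2]
def px(c,X):
    p=np.array(c["R"])@X+np.array(c["t"]);x,y=p[:2]/p[2];f=1+c["k1"]*(x*x+y*y)
    K=np.array(c["K"]);return np.array([K[1,1]*y*f+K[1,2],K[0,0]*x*f+K[0,2]])
def save(c,n,box=None,s=1):
    im=c["pixels"][:,:,::-1]
    if box: im=im[box[0]:box[1],box[2]:box[3]]
    cv2.imwrite("pics/"+n,cv2.resize(im,None,fx=s,fy=s,interpolation=cv2.INTER_CUBIC))
E
python3 - <<'E'
from h import *
H=dict(divided_tray=.003,open_tray=.003,transformer=.03,tall_capacitor=.03,short_capacitor=.02,heat_sink=.02,fan=.015,torch=.08,tape_roll=.015,screwdriver=.01)
for n in("top","scene"):
    c=read_camera(n);save(c,n+"0.png",s=1.25)
    print(n,-np.array(c["R"]).T@c["t"],np.round(c["R"],2).tolist(),c["k1"],c["K"][0][0])
    for k,h in H.items():
        for r in recognise(c,k)[:2]: print(k,round(r["conf"],2),np.round(r["point"]),np.round(at(c,r["point"],h),3)[:2])
s=get_state();print(s["eef_pos"],s["tcp_rot"],s["time"])
E
```

```text
top [ 0.48157235 -0.0142851   0.91448102] [[-0.0, -1.0, 0.0], [-0.99, 0.0, -0.16], [0.16, -0.0, -0.99]] 0.003551312127842433 367.9844642208329
divided_tray 0.74 [263. 443.] [ 0.471 -0.305]
open_tray 0.73 [261. 182.] [0.479 0.332]
transformer 0.65 [278. 285.] [0.438 0.077]
short_capacitor 0.49 [178. 343.] [ 0.681 -0.063]
heat_sink 0.92 [225. 307.] [0.564 0.025]
fan 0.87 [279. 352.] [ 0.434 -0.083]
torch 0.87 [145. 435.] [ 0.746 -0.277]
tape_roll 0.67 [131. 318.] [ 0.805 -0.002]
screwdriver 0.86 [166. 214.] [0.714 0.261]
scene [1.201483  0.2618586 0.6695759] [[-0.42, 0.91, -0.0], [0.62, 0.28, -0.73], [-0.67, -0.31, -0.68]] -0.018073665765187888 444.8362039771935
divided_tray 0.65 [146. 235.] [ 0.474 -0.305]
open_tray 0.86 [227. 496.] [0.486 0.331]
transformer 0.6 [172. 386.] [0.447 0.077]
tall_capacitor 0.53 [249. 343.] [0.692 0.074]
tall_capacitor 0.15 [171. 388.] [0.44 0.08]
short_capacitor 0.61 [229. 280.] [ 0.689 -0.062]
heat_sink 0.6 [207. 344.] [0.578 0.031]
fan 0.62 [161. 321.] [ 0.452 -0.079]
torch 0.66 [197. 166.] [ 0.754 -0.272]
tape_roll 0.86 [287. 280.] [0.808 0.004]
screwdriver 0.92 [299. 438.] [0.713 0.264]
[0.284294   0.61217796 0.23132853] [ 2.15698555e-01  9.76460001e-01 -2.42257833e-05 -3.34721186e-06] 1.1
```

View pics/top0.png

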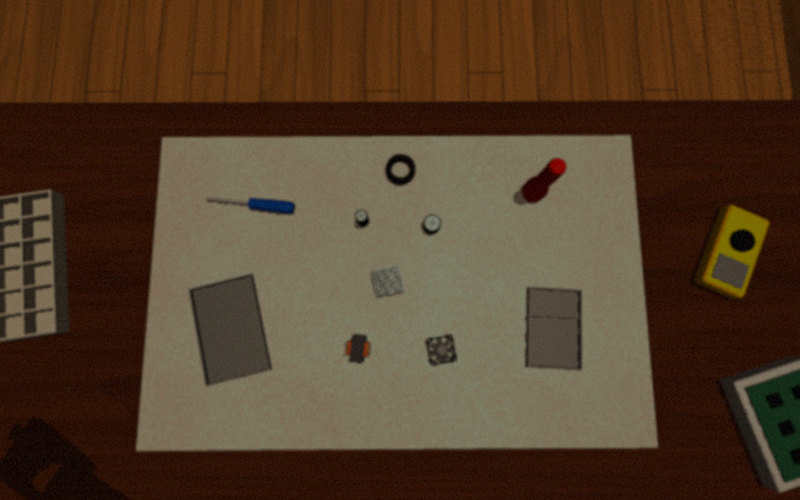

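View pics/scene0.png

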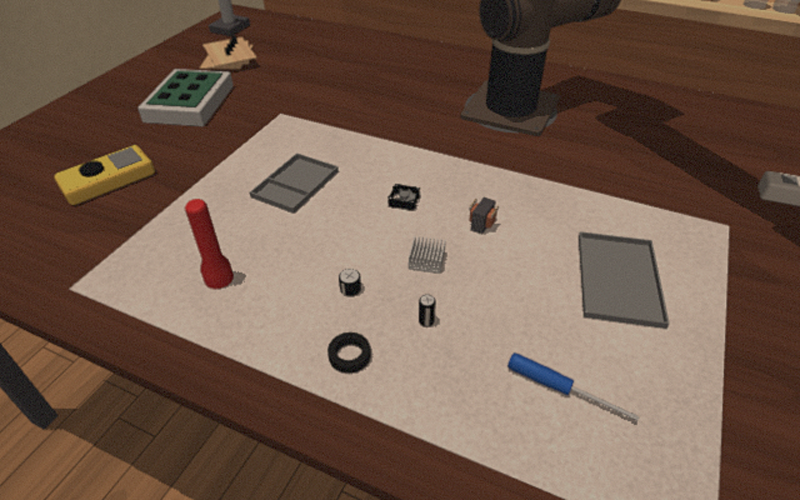

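The top view shows, in 640x400 pixels: open tray at (263,184), divided tray at (263,443) with its narrow end away from the robot, transformer (278,286), fan (279,352), heat sink (225,309), tall capacitor (173,289) and short capacitor (178,345). The scene view agrees. Next: orientations, from metric-rectified patches.

```bash
cat >> h.py <<'E'
def patch(c,cx,cy,z,half,n):
    # image up = +x world, left = +y world
    u=(np.arange(n)+.5)/n*2-1
    X=np.stack(np.broadcast_arrays(cx-half*u[:,None],cy-half*u[None,:],z),-1).reshape(-1,3)
    p=X@np.array(c["R"]).T+np.array(c["t"]);q=p[:,:2]/p[:,2:];f=1+c["k1"]*(q**2).sum(1,keepdims=True)
    K=np.array(c["K"]);q=(q*f*[K[0,0],K[1,1]]+[K[0,2],K[1,2]]).astype(np.float32).reshape(n,n,2)
    return cv2.remap(c["pixels"][:,:,::-1].copy(),q[...,0],q[...,1],cv2.INTER_CUBIC)
def rects(c,cx,cy,z,half,col,n=300):
    im=cv2.GaussianBlur(patch(c,cx,cy,z,half,n),(0,0),2).astype(int)
    m=col(im).astype(np.uint8)*255
    m=cv2.morphologyEx(m,cv2.MORPH_CLOSE,np.ones((15,15)))
    cs,_=cv2.findContours(m,0,2);k=max(cs,key=cv2.contourArea)
    (u,v),(w,h),a=cv2.minAreaRect(k);g=2*half/n
    return np.round([cx+half-v*g,cy+half-u*g,w*g,h*g,a],4)
E
python3 - <<'E'
from h import *
t=read_camera("top");s=read_camera("scene")
P=dict(tr=(.44,.077,.045),hs=(.57,.027,.03),fan=(.435,-.082,.02),tc=(.685,.072,.05),sc=(.68,-.063,.032))
rows=[]
for c in(t,s):
    row=[]
    for k,(x,y,z) in P.items():
        row.append(patch(c,x,y,z,.05,160))
    rows.append(np.hstack(row))
im=np.vstack(rows)
for i in range(0,800,16): im[::2,i]=im[::2,i]*.6
for i in range(0,320,16): im[i,::2]=im[i,::2]*.6
im=np.clip(im*1.5,0,255).astype(np.uint8)
cv2.imwrite("pics/m.png",im)
dark=lambda i:i.sum(2)<paper*.72
for n,c in(("top",t),("scene",s)):
    for k,(x,y,h) in dict(op=(.479,.332,.14),div=(.471,-.305,.12)).items():
        paper=np.percentile(patch(c,x,y,.014,h,300).astype(int).sum(2),80)
        print(n,k,rects(c,x,y,.014,h,dark),"wh",)
E
```

```text
top op [ 0.4754  0.3238  0.19    0.1291 76.1225] wh
top div [ 0.4737 -0.3002  0.1102  0.1532  3.5763] wh
scene op [ 0.4812  0.3256  0.2015  0.1278 76.1486] wh
scene div [ 0.4808 -0.2965  0.1167  0.1659  3.5763] wh
```

View pics/m.png

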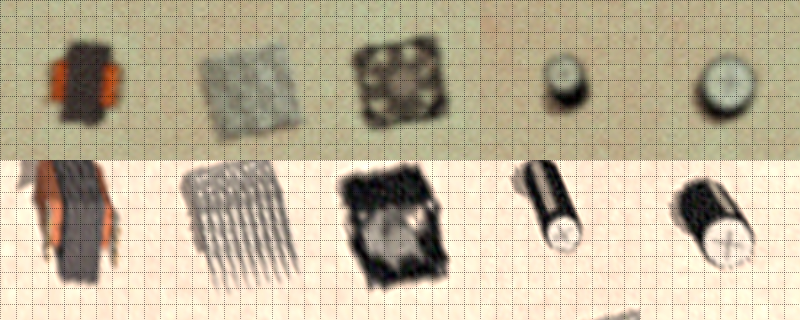

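Everything lies within reach at tool yaw near 0 (fingers closing along world x). The fitted poses are:

| Thing | x (m) | y (m) | Yaw |
|---|---|---|---|
| Transformer | .439 | .075 | -6° |
| Heat sink | .567 | .021 | 13° |
| Fan | .434 | -.083 | 10° |
| Tall capacitor | .690 | .068 | – |
| Short capacitor | .681 | -.068 | – |
| Open tray | .477 | .325 | 14° |
| Divided tray | .475 | -.300 | -3° |

Moving first towards the transformer.

Emit:
arm_command --steps '[{"translation":[-0.489,-0.562,0.148],"twist":[0,0,1],"fingers":1},{"translation":[-0.489,-0.562,0.148],"twist":[0,0,1],"fingers":1},{"translation":[-0.489,-0.562,0.148],"twist":[0,0,1],"fingers":1},{"translation":[-0.489,-0.562,0.148],"twist":[0,0,1],"fingers":1},{"translation":[-0.489,-0.562,0.148],"twist":[0,0,1],"fingers":1}]' --grip_force 60

```text
time: 1.82
eef_pos: [0.3697, 0.316, 0.1704]
tcp_rot: [0.636, 0.772, 0.001, 0.0]
contact_force: [0.6, 0.1, -0.0]
opening: 0.998
finger_force: 0.0
```

```bash
cat >> h.py <<'E'
def plan(*wps):
    """wps: world x,y,z,psi(deg; angle of closing axis). prints translation/twist from present pose"""
    s=get_state();R=Rn.from_quat(s["tcp_rot"]);p=np.array(s["eef_pos"]);m=R.as_matrix()
    print("t",s["time"],p.round(4),"psi",round(np.degrees(np.arctan2(m[1,1],m[0,1])),2),"tilt",round(np.degrees(np.arccos(-m[2,2])),2),"open",round(s["opening"],3))
    for x,y,z,a in wps:
        a=np.radians(a);ty=np.array([np.cos(a),np.sin(a),0]);tz=np.array([0,0,-1.])
        T=Rn.from_matrix(np.stack([np.cross(ty,tz),ty,tz],1))
        print((R.inv().apply(np.array([x,y,z])-p)/.75).round(3).tolist(),np.degrees((R.inv()*T).as_rotvec()/60).round(3).tolist())
E
python3 -c "
from h import *
plan((.439,.075,.12,-6))"
```

```text
t 1.825 [0.3697 0.316  0.1704] psi 11.05 tilt 0.07 open 0.998
[-0.333, 0.029, 0.067] [0.001, -0.0, 0.284]
```

Emit:
arm_command --steps '[{"translation":[-0.333,0.029,0.067],"twist":[0,0,0.284],"fingers":1},{"translation":[-0.333,0.029,0.067],"twist":[0,0,0.284],"fingers":1},{"translation":[-0.333,0.029,0.067],"twist":[0,0,0.284],"fingers":1},{"translation":[-0.333,0.029,0.067],"twist":[0,0,0.284],"fingers":1},{"translation":[-0.333,0.029,0.067],"twist":[0,0,0.284],"fingers":1}]'

```text
time: 2.45
eef_pos: [0.4405, 0.0739, 0.1198]
tcp_rot: [0.743, 0.669, -0.0, -0.0]
contact_force: [-0.5, 1.1, -0.3]
opening: 0.999
finger_force: 0.0
```

```bash
python3 -c "
from h import *
plan((.439,.075,.012,-6))
save(read_camera('scene'),'a.png',(80,280,260,500),2.5)"
```

```text
t 2.45 [0.4405 0.0739 0.1198] psi -6.02 tilt 0.04 open 0.999
[0.001, -0.002, 0.144] [-0.0, 0.0, -0.0]
```

View pics/a.png

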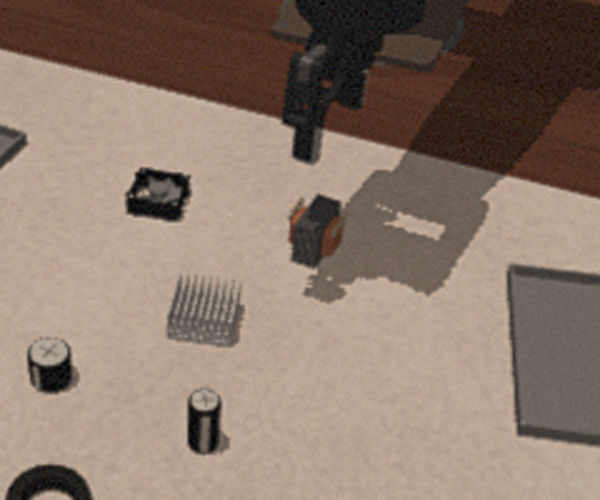

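The crop shows the gripper above the transformer at about (318,230), fingers in line with the core. Descend and close.

Emit:
arm_command --steps '[{"translation":[0.001,-0.002,0.08],"twist":[0,0,0],"fingers":1},{"translation":[0.001,-0.002,0.144],"twist":[0,0,0],"fingers":1},{"translation":[0.001,-0.002,0.144],"twist":[0,0,0],"fingers":1},{"translation":[0.001,-0.002,0.144],"twist":[0,0,0],"fingers":-1},{"translation":[0.001,-0.002,0.144],"twist":[0,0,0],"fingers":-1}]'

```text
time: 3.12
eef_pos: [0.4401, 0.0785, 0.0147]
tcp_rot: [0.741, 0.672, 0.001, 0.001]
contact_force: [-2.6, -0.2, 2.3]
opening: 0.609
finger_force: 1.4
```

Emit:
arm_command --steps '[{"translation":[0,0,0],"twist":[0,0,0],"fingers":-1},{"translation":[0,0,0],"twist":[0,0,0],"fingers":-1},{"translation":[0,0,0],"twist":[0,0,0],"fingers":-1}]'

```text
time: 3.5
eef_pos: [0.4405, 0.0784, 0.015]
tcp_rot: [0.741, 0.671, 0.002, 0.001]
contact_force: [-1.1, 1.7, 5.0]
opening: 0.576
finger_force: 63.6
```

```bash
python3 -c "
from h import *
plan((.439,.075,.11,-6),(.445,-.298,.11,-6))
print(get_state()['finger_force'])"
```

```text
t 3.5 [0.4405 0.0784 0.015 ] psi -5.67 tilt 0.25 open 0.576
[-0.005, -0.001, -0.127] [0.004, -0.001, 0.005]
[-0.499, 0.056, -0.127] [0.004, -0.001, 0.005]
63.57441186904907
```

Emit:
arm_command --steps '[{"translation":[-0.005,-0.001,-0.07],"twist":[0,0,0],"fingers":-1},{"translation":[-0.005,-0.001,-0.127],"twist":[0,0,0],"fingers":-1},{"translation":[-0.5,0.056,-0.127],"twist":[0,0,0],"fingers":-1},{"translation":[-0.5,0.056,-0.127],"twist":[0,0,0],"fingers":-1},{"translation":[-0.5,0.056,-0.127],"twist":[0,0,0],"fingers":-1}]'

```text
time: 4.12
eef_pos: [0.4407, -0.1148, 0.1091]
tcp_rot: [0.741, 0.672, 0.001, 0.002]
contact_force: [1.4, -0.1, -2.7]
opening: 0.575
finger_force: 64.0
```

```bash
python3 -c "
from h import *
plan((.445,-.298,.11,-4),(.445,-.298,.018,-4))
print(get_state()['finger_force'])"
```

```text
t 4.125 [ 0.4407 -0.1148  0.1091] psi -5.62 tilt 0.23 open 0.575
[-0.243, 0.03, -0.001] [0.004, 0.001, -0.027]
[-0.242, 0.029, 0.122] [0.004, 0.001, -0.027]
63.96031737327576
```

Emit:
arm_command --steps '[{"translation":[-0.243,0.03,-0.001],"twist":[0.004,0,0],"fingers":-1},{"translation":[-0.243,0.03,-0.001],"twist":[0.004,0,0],"fingers":-1},{"translation":[-0.243,0.03,-0.001],"twist":[0.004,0,0],"fingers":-1},{"translation":[-0.243,0.03,0.06],"twist":[0.004,0,0],"fingers":-1},{"translation":[-0.243,0.03,0.11],"twist":[0.004,0,0],"fingers":-1}]'

```text
time: 4.75
eef_pos: [0.4449, -0.298, 0.0252]
tcp_rot: [0.742, 0.671, -0.001, -0.0]
contact_force: [-0.6, -0.1, -2.6]
opening: 0.576
finger_force: 63.9
```

```bash
python3 -c "
from h import *
plan((.445,-.298,.018,-6))
s=get_state();print(s['contact_force'])
save(read_camera('scene'),'b.png',(60,220,150,400),3)"
```

```text
t 4.75 [ 0.4449 -0.298   0.0252] psi -5.78 tilt 0.15 open 0.576
[0.0, 0.0, 0.01] [-0.002, 0.001, 0.004]
[-0.64817708 -0.07458181 -2.59264786]
```

View pics/b.png

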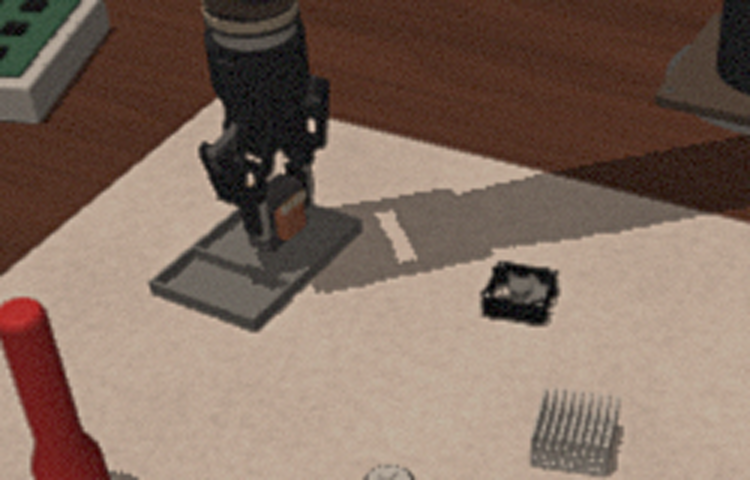

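The crop shows the transformer at about (285,212), just above the wide compartment's floor. Lower it and release.

Emit:
arm_command --steps '[{"translation":[0,0,0.005],"twist":[0,0,0],"fingers":-1},{"translation":[0,0,0.0095],"twist":[0,0,0],"fingers":-1},{"translation":[0,0,0.0095],"twist":[0,0,0],"fingers":-1}]'

```text
time: 5.18
eef_pos: [0.4458, -0.2973, 0.0196]
tcp_rot: [0.741, 0.671, -0.001, 0.0]
contact_force: [0.2, 0.5, -2.4]
opening: 0.574
finger_force: 63.7
```

Emit:
arm_command --steps '[{"translation":[0,0,0.002],"twist":[0,0,0],"fingers":-1},{"translation":[0,0,0.002],"twist":[0,0,0],"fingers":-1}]'

```text
time: 5.42
eef_pos: [0.4457, -0.2974, 0.0181]
tcp_rot: [0.741, 0.671, -0.001, -0.0]
contact_force: [-1.5, 1.9, 6.1]
opening: 0.572
finger_force: 64.7
```

Contact. Release to about 70 mm, lift.

Emit:
arm_command --steps '[{"translation":[0,0,0],"twist":[0,0,0],"fingers":0.7},{"translation":[0,0,0],"twist":[0,0,0],"fingers":0.7},{"translation":[0,0,0],"twist":[0,0,0],"fingers":0.7},{"translation":[0,0,-0.06],"twist":[0,0,0],"fingers":0.7},{"translation":[0,0,-0.14],"twist":[0,0,0],"fingers":0.7}]'

```text
time: 6.05
eef_pos: [0.4439, -0.2956, 0.1203]
tcp_rot: [0.741, 0.671, -0.002, -0.004]
contact_force: [1.1, -0.2, -0.1]
opening: 0.851
finger_force: 0.0
```

```bash
python3 -c "
from h import *
plan((.690,.068,.12,0),(.690,.068,.015,0))"
```

```text
t 6.05 [ 0.4439 -0.2956  0.1203] psi -5.67 tilt 0.51 open 0.851
[0.515, 0.279, -0.0] [-0.008, -0.003, -0.095]
[0.514, 0.28, 0.14] [-0.008, -0.003, -0.095]
```

Emit:
arm_command --steps '[{"translation":[0.515,0.279,0],"twist":[-0.008,0,-0.095],"fingers":0.4},{"translation":[0.515,0.279,0],"twist":[-0.008,0,-0.095],"fingers":0.4},{"translation":[0.515,0.279,0],"twist":[-0.008,0,-0.095],"fingers":0.4},{"translation":[0.515,0.279,0],"twist":[-0.008,0,-0.095],"fingers":0.4},{"translation":[0.515,0.279,0],"twist":[-0.008,0,-0.095],"fingers":0.4}]'

```text
time: 6.68
eef_pos: [0.6213, -0.0362, 0.1206]
tcp_rot: [0.707, 0.707, 0.001, 0.002]
contact_force: [1.3, -0.7, -0.4]
opening: 0.699
finger_force: 0.0
```

```bash
python3 -c "
from h import *
plan((.690,.068,.12,0),(.690,.068,.015,0))"
```

```text
t 6.675 [ 0.6213 -0.0362  0.1206] psi 0.04 tilt 0.25 open 0.699
[0.139, 0.092, 0.001] [0.004, 0.0, 0.001]
[0.139, 0.091, 0.141] [0.004, 0.0, 0.001]
```

Emit:
arm_command --steps '[{"translation":[0.139,0.092,0],"twist":[0.004,0,0],"fingers":0.4},{"translation":[0.139,0.092,0],"twist":[0.004,0,0],"fingers":0.4},{"translation":[0.139,0.092,0],"twist":[0.004,0,0],"fingers":0.4}]'

```text
time: 7.05
eef_pos: [0.6906, 0.0703, 0.1203]
tcp_rot: [0.705, 0.709, 0.0, -0.0]
contact_force: [0.2, 0.1, 0.2]
opening: 0.699
finger_force: 0.0
```

```bash
python3 -c "
from h import *
plan((.690,.068,.015,0))
save(read_camera('scene'),'c.png',(120,300,200,440),3)"
```

```text
t 7.05 [0.6906 0.0703 0.1203] psi 0.33 tilt 0.04 open 0.699
[-0.003, -0.001, 0.14] [0.0, -0.001, 0.005]
```

View pics/c.png

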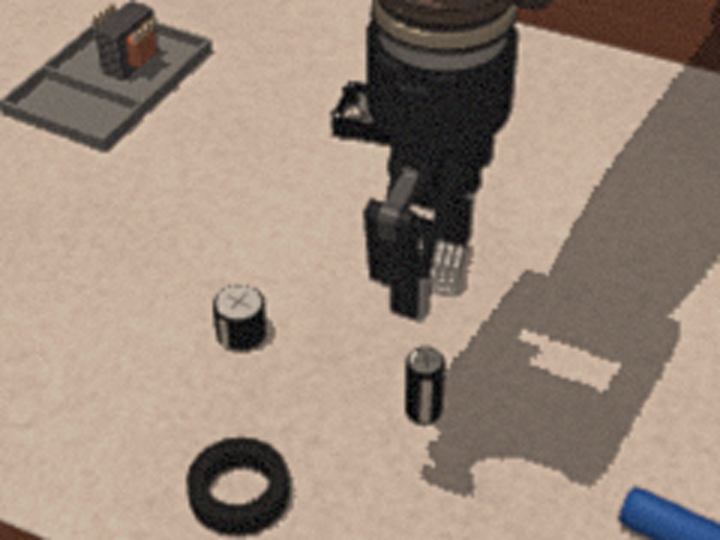

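Transformer stands upright in the wide compartment at (128,40). The gripper is over the tall capacitor at (425,385).

Emit:
arm_command --steps '[{"translation":[-0.003,-0.001,0.08],"twist":[0,0,0],"fingers":0.4},{"translation":[-0.003,-0.001,0.14],"twist":[0,0,0],"fingers":0.4},{"translation":[-0.003,-0.001,0.14],"twist":[0,0,0],"fingers":0.4},{"translation":[-0.003,-0.001,0.14],"twist":[0,0,0],"fingers":-1},{"translation":[-0.003,-0.001,0.14],"twist":[0,0,0],"fingers":-1}]'

```text
time: 7.72
eef_pos: [0.6908, 0.0635, 0.0196]
tcp_rot: [0.707, 0.707, 0.002, 0.002]
contact_force: [-0.3, -0.6, 14.2]
opening: 0.284
finger_force: 25.4
```

Emit:
arm_command --steps '[{"translation":[0,0,0],"twist":[0,0,0],"fingers":-1},{"translation":[0,0,0],"twist":[0,0,0],"fingers":-1},{"translation":[0,0,0],"twist":[0,0,0],"fingers":-1}]'

```text
time: 8.1
eef_pos: [0.6911, 0.0637, 0.0198]
tcp_rot: [0.707, 0.707, 0.002, 0.002]
contact_force: [-1.0, -1.3, 6.3]
opening: 0.277
finger_force: 59.1
```

```bash
python3 -c "
from h import *
plan((.690,.068,.12,0),(.526,-.303,.12,0))
print(get_state()['finger_force'])"
```

```text
t 8.1 [0.6911 0.0637 0.0198] psi 0.05 tilt 0.33 open 0.277
[0.006, -0.001, -0.134] [0.005, 0.001, 0.001]
[-0.489, -0.22, -0.134] [0.005, 0.001, 0.001]
59.10298705101013
```

Emit:
arm_command --steps '[{"translation":[0.006,-0.001,-0.07],"twist":[0,0,0],"fingers":-1},{"translation":[0.006,-0.001,-0.134],"twist":[0,0,0],"fingers":-1},{"translation":[-0.489,-0.22,-0.134],"twist":[0,0,0],"fingers":-1},{"translation":[-0.489,-0.22,-0.134],"twist":[0,0,0],"fingers":-1},{"translation":[-0.489,-0.22,-0.134],"twist":[0,0,0],"fingers":-1}]'

```text
time: 8.72
eef_pos: [0.6115, -0.1042, 0.1176]
tcp_rot: [0.707, 0.708, 0.0, 0.001]
contact_force: [-0.2, -0.2, -0.8]
opening: 0.276
finger_force: 59.0
```

```bash
python3 -c "
from h import *
plan((.526,-.303,.12,0))
s=get_state();print(s['finger_force'],s['contact_force'])
save(read_camera('scene'),'d.png',(100,260,180,440),3)"
```

```text
t 8.725 [ 0.6115 -0.1042  0.1176] psi 0.09 tilt 0.11 open 0.276
[-0.265, -0.114, -0.003] [0.002, 0.001, 0.002]
58.964091539382935 [-0.17777943 -0.15978355 -0.84539674]
```

View pics/d.png

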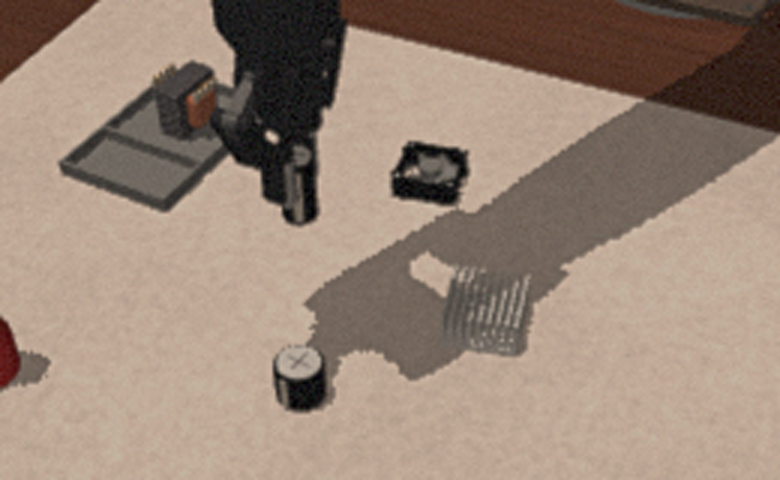

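The tall capacitor is held upright at about (300,185) in the crop.

Emit:
arm_command --steps '[{"translation":[-0.265,-0.114,0],"twist":[0,0,0],"fingers":-1},{"translation":[-0.265,-0.114,0],"twist":[0,0,0],"fingers":-1},{"translation":[-0.265,-0.114,0],"twist":[0,0,0],"fingers":-1},{"translation":[-0.265,-0.114,0],"twist":[0,0,0],"fingers":-1},{"translation":[-0.265,-0.114,0.05],"twist":[0,0,0],"fingers":-1}]'

```text
time: 9.4
eef_pos: [0.5285, -0.3065, 0.0834]
tcp_rot: [0.708, 0.706, 0.0, 0.005]
contact_force: [0.3, -0.8, -0.5]
opening: 0.27
finger_force: 59.0
```

Emit:
arm_command --steps '[{"translation":[0,0,0.04],"twist":[0,0,0],"fingers":-1},{"translation":[0,0,0.062],"twist":[0,0,0],"fingers":-1},{"translation":[0,0,0.062],"twist":[0,0,0],"fingers":-1}]'

```text
time: 9.78
eef_pos: [0.5262, -0.3011, 0.0316]
tcp_rot: [0.707, 0.707, -0.0, -0.001]
contact_force: [0.1, -0.3, -1.0]
opening: 0.272
finger_force: 59.0
```

```bash
python3 -c "
from h import *
plan((.526,-.303,.0228,0))
c=read_camera('scene');save(c,'e.png',(80,240,140,340),4)
s=get_state();print(s['contact_force'])
t=read_camera('top');w=patch(t,.475,-.3,.014,.09,400);s2=patch(c,.475,-.3,.014,.09,400);cv2.imwrite('pics/e2.png',np.hstack([w,s2]))"
```

```text
t 9.775 [ 0.5262 -0.3011  0.0316] psi 0.05 tilt 0.13 open 0.272
[-0.003, -0.0, 0.012] [-0.002, -0.001, 0.001]
[1.06360524 0.3419507  0.03580209]
```

View pics/e2.png

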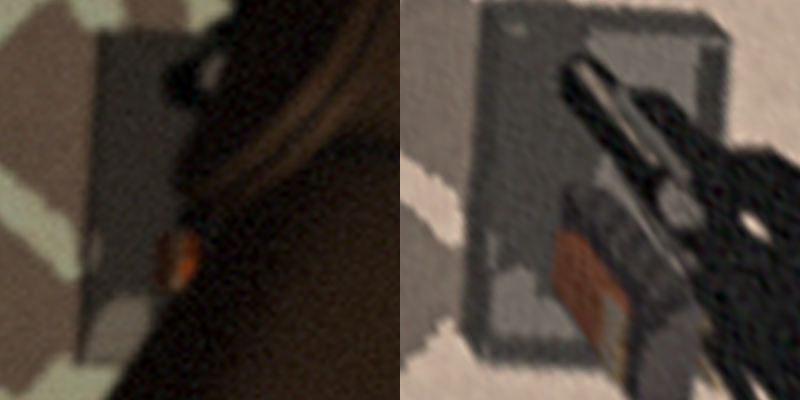

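The rectified view shows the capacitor's foot around (575,60), within the narrow compartment. Lower.

Emit:
arm_command --steps '[{"translation":[0,0,0.005],"twist":[0,0,0],"fingers":-1},{"translation":[0,0,0.01],"twist":[0,0,0],"fingers":-1},{"translation":[0,0,0.01],"twist":[0,0,0],"fingers":-1}]'

```text
time: 10.25
eef_pos: [0.5266, -0.3016, 0.0249]
tcp_rot: [0.707, 0.707, -0.0, -0.0]
contact_force: [-0.2, -0.4, -0.9]
opening: 0.275
finger_force: 59.0
```

Emit:
arm_command --steps '[{"translation":[0,0,0.002],"twist":[0,0,0],"fingers":-1},{"translation":[0,0,0.002],"twist":[0,0,0],"fingers":-1}]'

```text
time: 10.5
eef_pos: [0.5266, -0.3017, 0.0233]
tcp_rot: [0.707, 0.707, -0.0, -0.0]
contact_force: [0.6, 0.5, 0.3]
opening: 0.275
finger_force: 59.0
```

Emit:
arm_command --steps '[{"translation":[0,0,0.002],"twist":[0,0,0],"fingers":-1},{"translation":[0,0,0.002],"twist":[0,0,0],"fingers":-1}]'

```text
time: 10.75
eef_pos: [0.5269, -0.3019, 0.0228]
tcp_rot: [0.707, 0.707, -0.0, -0.0]
contact_force: [-0.8, 1.4, 5.3]
opening: 0.275
finger_force: 59.5
```

Emit:
arm_command --steps '[{"translation":[0,0,0],"twist":[0,0,0],"fingers":0.1},{"translation":[0,0,0],"twist":[0,0,0],"fingers":0.1},{"translation":[0,0,0],"twist":[0,0,0],"fingers":0.1},{"translation":[0,0,-0.06],"twist":[0,0,0],"fingers":0.1},{"translation":[0,0,-0.13],"twist":[0,0,0],"fingers":0.1}]'

```text
time: 11.38
eef_pos: [0.5257, -0.301, 0.1188]
tcp_rot: [0.707, 0.707, -0.0, -0.002]
contact_force: [0.8, 0.3, -0.0]
opening: 0.55
finger_force: 0.0
```

```bash
python3 -c "
from h import *
plan((.567,.021,.12,13))"
```

```text
t 11.375 [ 0.5257 -0.301   0.1188] psi 0.03 tilt 0.21 open 0.55
[0.429, 0.055, -0.001] [-0.002, -0.003, -0.216]
```

Emit:
arm_command --steps '[{"translation":[0.429,0.055,0],"twist":[-0.002,-0.003,-0.216],"fingers":1},{"translation":[0.429,0.055,0],"twist":[-0.002,-0.003,-0.216],"fingers":1},{"translation":[0.429,0.055,0],"twist":[-0.002,-0.003,-0.216],"fingers":1},{"translation":[0.429,0.055,0],"twist":[-0.002,-0.003,-0.216],"fingers":1},{"translation":[0.429,0.055,0],"twist":[-0.002,-0.003,-0.216],"fingers":1}]'

```text
time: 12.0
eef_pos: [0.5663, 0.0102, 0.1196]
tcp_rot: [0.623, 0.782, -0.0, 0.002]
contact_force: [0.2, -1.1, 0.8]
opening: 0.998
finger_force: 0.0
```

```bash
python3 -c "
from h import *
plan((.567,.021,.12,13))
c=read_camera('scene');print([(r['conf'],at(c,r['point'],.02).round(3)) for k in('heat_sink','short_capacitor','fan') for r in recognise(c,k)[:1]])"
```

```text
t 12.0 [0.5663 0.0102 0.1196] psi 12.98 tilt 0.25 open 0.998
[0.014, 0.004, -0.001] [0.002, 0.003, -0.0]
[(0.9, array([0.572, 0.023, 0.02 ])), (0.68, array([ 0.683, -0.067,  0.02 ])), (0.76, array([ 0.452, -0.084,  0.02 ]))]
```

Emit:
arm_command --steps '[{"translation":[0.014,0.004,0.0],"twist":[0,0,0],"fingers":1},{"translation":[0.014,0.004,0.08],"twist":[0,0,0],"fingers":1},{"translation":[0.014,0.004,0.148],"twist":[0,0,0],"fingers":1},{"translation":[0.014,0.004,0.148],"twist":[0,0,0],"fingers":1},{"translation":[0.014,0.004,0.148],"twist":[0,0,0],"fingers":-1}]'

```text
time: 12.82
eef_pos: [0.5685, 0.0179, 0.0102]
tcp_rot: [0.623, 0.782, 0.0, 0.003]
contact_force: [-0.5, 0.3, 0.1]
opening: 0.816
finger_force: 0.0
```

Emit:
arm_command --steps '[{"translation":[0,0,0],"twist":[0,0,0],"fingers":-1},{"translation":[0,0,0],"twist":[0,0,0],"fingers":-1},{"translation":[0,0,0],"twist":[0,0,0],"fingers":-1},{"translation":[0,0,0],"twist":[0,0,0],"fingers":-1}]'

```text
time: 13.32
eef_pos: [0.5698, 0.0182, 0.0119]
tcp_rot: [0.623, 0.783, 0.001, 0.005]
contact_force: [-0.4, -0.4, 7.6]
opening: 0.614
finger_force: 66.6
```

```bash
python3 -c "
from h import *
plan((.567,.021,.11,13),(.434,.315,.11,14))
print(get_state()['finger_force'])"
```

```text
t 13.325 [0.5698 0.0182 0.0119] psi 13.0 tilt 0.54 open 0.614
[0.004, -0.002, -0.131] [0.007, 0.006, -0.0]
[0.426, -0.087, -0.134] [0.007, 0.006, -0.017]
66.59235835075378
```

Emit:
arm_command --steps '[{"translation":[0.004,-0.002,-0.07],"twist":[0,0,0],"fingers":-1},{"translation":[0.004,-0.002,-0.134],"twist":[0,0,0],"fingers":-1},{"translation":[0.426,-0.087,-0.134],"twist":[0,0,0],"fingers":-1},{"translation":[0.426,-0.087,-0.134],"twist":[0,0,0],"fingers":-1},{"translation":[0.426,-0.087,-0.134],"twist":[0,0,0],"fingers":-1}]'

```text
time: 13.95
eef_pos: [0.4867, 0.194, 0.1093]
tcp_rot: [0.623, 0.782, 0.001, 0.003]
contact_force: [1.2, 0.9, -1.7]
opening: 0.614
finger_force: 65.7
```

```bash
python3 -c "
from h import *
plan((.434,.315,.11,14))
s=get_state();print(s['finger_force'],s['contact_force'])"
```

```text
t 13.95 [0.4867 0.194  0.1093] psi 12.94 tilt 0.3 open 0.614
[0.173, -0.032, -0.002] [0.004, 0.003, -0.018]
65.66559791564941 [ 1.23201195  0.89086657 -1.74751281]
```

Travel on and lower part way (contact expected at TCP z ≈ 0.015).

Emit:
arm_command --steps '[{"translation":[0.173,-0.032,0],"twist":[0.004,0.003,-0.018],"fingers":-1},{"translation":[0.173,-0.032,0],"twist":[0.004,0.003,-0.018],"fingers":-1},{"translation":[0.173,-0.032,0],"twist":[0.004,0.003,-0.018],"fingers":-1},{"translation":[0.173,-0.032,0.06],"twist":[0.004,0.003,-0.018],"fingers":-1},{"translation":[0.173,-0.032,0.11],"twist":[0.004,0.003,-0.018],"fingers":-1}]'

```text
time: 14.58
eef_pos: [0.4354, 0.3132, 0.0251]
tcp_rot: [0.615, 0.788, -0.0, -0.0]
contact_force: [0.7, 0.2, -1.2]
opening: 0.612
finger_force: 65.7
```

```bash
python3 -c "
from h import *
plan((.434,.315,.015,14))
c=read_camera('scene');t=read_camera('top');
cv2.imwrite('pics/f.png',np.hstack([patch(t,.478,.325,.014,.12,400),patch(c,.478,.325,.014,.12,400)]))"
```

```text
t 14.575 [0.4354 0.3132 0.0251] psi 14.08 tilt 0.03 open 0.612
[0.003, -0.001, 0.013] [-0.0, 0.0, 0.001]
```

View pics/f.png

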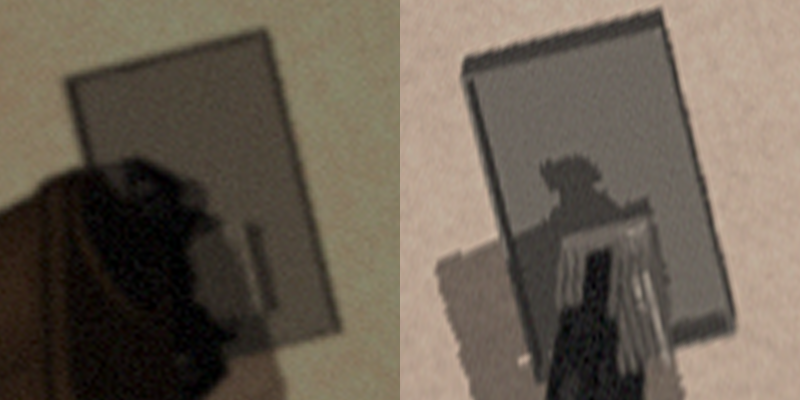

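Both views show the heat sink within the near half of the open tray, aligned with it. Lower.

Emit:
arm_command --steps '[{"translation":[0.002,0,0.006],"twist":[0,0,0],"fingers":-1},{"translation":[0.002,0,0.011],"twist":[0,0,0],"fingers":-1},{"translation":[0.002,0,0.011],"twist":[0,0,0],"fingers":-1}]'

```text
time: 15.05
eef_pos: [0.4354, 0.315, 0.0182]
tcp_rot: [0.615, 0.788, -0.0, -0.0]
contact_force: [0.3, -0.4, -1.9]
opening: 0.616
finger_force: 65.6
```

Emit:
arm_command --steps '[{"translation":[0,0,0.002],"twist":[0,0,0],"fingers":-1},{"translation":[0,0,0.002],"twist":[0,0,0],"fingers":-1}]'

```text
time: 15.3
eef_pos: [0.4347, 0.3148, 0.0158]
tcp_rot: [0.615, 0.788, -0.001, -0.001]
contact_force: [-0.3, 0.3, -1.7]
opening: 0.614
finger_force: 65.6
```

Emit:
arm_command --steps '[{"translation":[0,0,0.002],"twist":[0,0,0],"fingers":-1},{"translation":[0,0,0.002],"twist":[0,0,0],"fingers":-1}]'

```text
time: 15.55
eef_pos: [0.4348, 0.315, 0.0151]
tcp_rot: [0.615, 0.788, -0.001, -0.001]
contact_force: [-4.0, -2.1, 4.5]
opening: 0.613
finger_force: 66.3
```

Emit:
arm_command --steps '[{"translation":[0,0,0],"twist":[0,0,0],"fingers":0.8},{"translation":[0,0,0],"twist":[0,0,0],"fingers":0.8},{"translation":[0,0,0],"twist":[0,0,0],"fingers":0.8},{"translation":[0,0,-0.06],"twist":[0,0,0],"fingers":0.8},{"translation":[0,0,-0.14],"twist":[0,0,0],"fingers":0.8}]'

```text
time: 16.18
eef_pos: [0.4333, 0.314, 0.1181]
tcp_rot: [0.615, 0.788, -0.003, -0.002]
contact_force: [0.6, 1.1, -0.2]
opening: 0.899
finger_force: 0.0
```

```bash
python3 -c "
from h import *
plan((.434,-.083,.12,10))"
```

```text
t 16.175 [0.4333 0.314  0.1181] psi 14.06 tilt 0.43 open 0.899
[-0.514, -0.128, -0.001] [-0.007, 0.001, 0.068]
```

Emit:
arm_command --steps '[{"translation":[-0.514,-0.128,0],"twist":[-0.007,0,0.068],"fingers":1},{"translation":[-0.514,-0.128,0],"twist":[-0.007,0,0.068],"fingers":1},{"translation":[-0.514,-0.128,0],"twist":[-0.007,0,0.068],"fingers":1},{"translation":[-0.514,-0.128,0],"twist":[-0.007,0,0.068],"fingers":1},{"translation":[-0.514,-0.128,0],"twist":[-0.007,0,0.068],"fingers":1}]'

```text
time: 16.8
eef_pos: [0.4351, 0.0004, 0.1196]
tcp_rot: [0.643, 0.766, 0.002, 0.002]
contact_force: [0.3, 0.4, -0.2]
opening: 1.0
finger_force: 0.0
```

```bash
python3 -c "
from h import *
plan((.434,-.083,.12,10))
c=read_camera('scene');t=read_camera('top');
cv2.imwrite('pics/g.png',np.clip(np.hstack([patch(t,.434,.315,.033,.06,380),patch(c,.434,.315,.033,.06,380)])*1.4,0,255))"
```

```text
t 16.8 [4.351e-01 4.000e-04 1.196e-01] psi 10.01 tilt 0.35 open 1.0
[-0.109, -0.021, -0.001] [0.006, 0.001, 0.0][ WARN:0@1.207] global loadsave.cpp:1063 imwrite_ Unsupported depth image for selected encoder is fallbacked to CV_8U.
```

View pics/g.png

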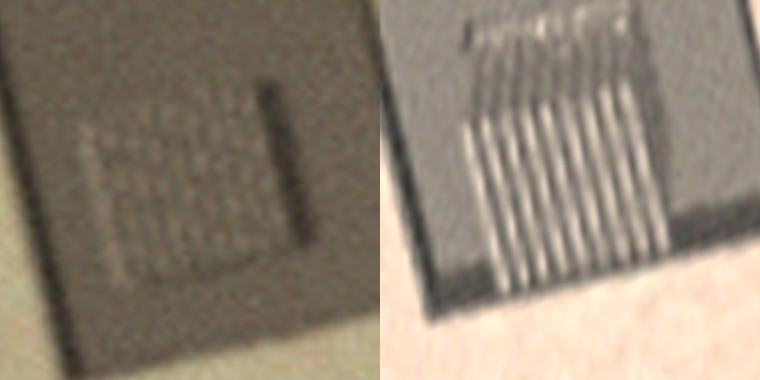

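Both views put the heat sink at (.435,.316), yaw about 13.5°, upright. Grasp the fan.

Emit:
arm_command --steps '[{"translation":[-0.109,-0.021,0],"twist":[0.005,0,0],"fingers":1},{"translation":[-0.109,-0.021,0],"twist":[0.005,0,0],"fingers":1},{"translation":[-0.109,-0.021,0.08],"twist":[0.005,0,0],"fingers":1},{"translation":[-0.109,-0.021,0.155],"twist":[0.005,0,0],"fingers":1},{"translation":[-0.109,-0.021,0.155],"twist":[0.005,0,0],"fingers":1}]'

```text
time: 17.52
eef_pos: [0.4299, -0.0784, -0.0016]
tcp_rot: [0.643, 0.766, -0.002, -0.006]
contact_force: [-0.1, -0.4, -0.5]
opening: 0.998
finger_force: 0.0
```

Emit:
arm_command --steps '[{"translation":[0,0,0],"twist":[0,0,0],"fingers":-1},{"translation":[0,0,0],"twist":[0,0,0],"fingers":-1},{"translation":[0,0,0],"twist":[0,0,0],"fingers":-1},{"translation":[0,0,0],"twist":[0,0,0],"fingers":-1},{"translation":[0,0,0],"twist":[0,0,0],"fingers":-1}]'

```text
time: 18.15
eef_pos: [0.4374, -0.0818, 0.0064]
tcp_rot: [0.643, 0.766, 0.001, 0.003]
contact_force: [0.0, 1.4, 7.1]
opening: 0.561
finger_force: 63.4
```

```bash
python3 -c "
from h import *
plan((.434,-.083,.12,10),(.435,.314,.12,13))
print(get_state()['finger_force'])"
```

```text
t 18.15 [ 0.4374 -0.0818  0.0064] psi 10.01 tilt 0.38 open 0.561
[-0.001, -0.004, -0.152] [0.005, 0.004, 0.0]
[0.52, 0.089, -0.153] [0.005, 0.004, -0.05]
63.445494174957275
```

Emit:
arm_command --steps '[{"translation":[-0.001,-0.004,-0.08],"twist":[0,0,0],"fingers":-1},{"translation":[-0.001,-0.004,-0.152],"twist":[0,0,0],"fingers":-1},{"translation":[0.52,0.089,-0.153],"twist":[0.005,0.004,-0.05],"fingers":-1},{"translation":[0.52,0.089,-0.153],"twist":[0.005,0.004,-0.05],"fingers":-1},{"translation":[0.52,0.089,-0.153],"twist":[0.005,0.004,-0.05],"fingers":-1}]'

```text
time: 18.77
eef_pos: [0.4329, 0.1071, 0.1196]
tcp_rot: [0.623, 0.782, 0.001, -0.001]
contact_force: [0.3, 0.2, 0.1]
opening: 0.567
finger_force: 62.6
```

```bash
python3 -c "
from h import *
plan((.435,.315,.12,13))
s=get_state();print(s['finger_force'],s['contact_force'])
t=read_camera('top');print([(r['conf'],at(t,r['point'],.125).round(3)) for r in recognise(t,'fan')[:2]])"
```

```text
t 18.775 [0.4329 0.1071 0.1196] psi 12.94 tilt 0.18 open 0.567
[0.269, 0.065, 0.0] [-0.0, -0.003, -0.001]
62.57458806037903 [0.3227622  0.16350559 0.05577168]
[]
```

Emit:
arm_command --steps '[{"translation":[0.269,0.065,0],"twist":[0,-0.003,0],"fingers":-1},{"translation":[0.269,0.065,0],"twist":[0,-0.003,0],"fingers":-1},{"translation":[0.269,0.065,0],"twist":[0,-0.003,0],"fingers":-1},{"translation":[0.269,0.065,0],"twist":[0,-0.003,0],"fingers":-1},{"translation":[0.269,0.065,0.05],"twist":[0,-0.003,0],"fingers":-1}]'

```text
time: 19.5
eef_pos: [0.4375, 0.3155, 0.0846]
tcp_rot: [0.622, 0.783, 0.003, 0.0]
contact_force: [0.2, -0.2, -1.3]
opening: 0.571
finger_force: 62.6
```

Emit:
arm_command --steps '[{"translation":[0,0,0.025],"twist":[0,0,0],"fingers":-1},{"translation":[0,0,0.045],"twist":[0,0,0],"fingers":-1},{"translation":[0,0,0.045],"twist":[0,0,0],"fingers":-1}]'

```text
time: 19.88
eef_pos: [0.4334, 0.3121, 0.0456]
tcp_rot: [0.623, 0.782, -0.003, -0.003]
contact_force: [-0.2, 0.1, -0.3]
opening: 0.563
finger_force: 62.6
```

```bash
python3 -c "
from h import *
plan((.435,.315,.0395,13))
s=get_state();print(s['finger_force'],s['contact_force'])
c=read_camera('scene');t=read_camera('top')
cv2.imwrite('pics/i.png',np.hstack([patch(t,.435,.316,.06,.06,380),patch(c,.435,.316,.06,.06,380)]))"
```

```text
t 19.875 [0.4334 0.3121 0.0456] psi 12.93 tilt 0.45 open 0.563
[0.003, 0.003, 0.008] [-0.008, -0.0, -0.001]
62.576143741607666 [-0.23240366  0.09919968 -0.31089189]
```

View pics/i.png

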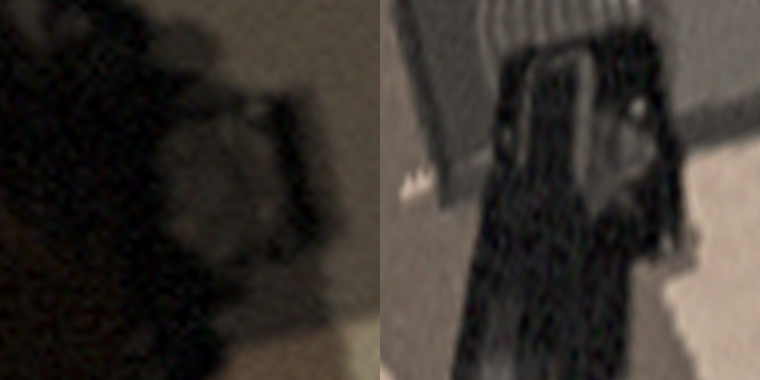

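The fan sits over the heat sink within about 3 mm in both views. Lower.

Emit:
arm_command --steps '[{"translation":[0.002,0.002,0.003],"twist":[0,0,0],"fingers":-1},{"translation":[0.002,0.002,0.006],"twist":[0,0,0],"fingers":-1},{"translation":[0.002,0.002,0.006],"twist":[0,0,0],"fingers":-1}]'

```text
time: 20.35
eef_pos: [0.435, 0.3149, 0.0421]
tcp_rot: [0.623, 0.783, -0.002, -0.002]
contact_force: [-0.5, -0.6, -0.3]
opening: 0.564
finger_force: 62.6
```

Emit:
arm_command --steps '[{"translation":[0,0,0.002],"twist":[0,0,0],"fingers":-1},{"translation":[0,0,0.002],"twist":[0,0,0],"fingers":-1}]'

```text
time: 20.6
eef_pos: [0.4348, 0.3148, 0.0405]
tcp_rot: [0.623, 0.783, -0.002, -0.002]
contact_force: [-0.4, 0.1, -0.5]
opening: 0.567
finger_force: 62.6
```

Emit:
arm_command --steps '[{"translation":[0,0,0.002],"twist":[0,0,0],"fingers":-1},{"translation":[0,0,0.002],"twist":[0,0,0],"fingers":-1}]'

```text
time: 20.85
eef_pos: [0.4353, 0.3151, 0.0396]
tcp_rot: [0.623, 0.783, -0.002, -0.002]
contact_force: [-0.4, -0.4, 2.6]
opening: 0.566
finger_force: 62.9
```

Contact. Release gently and lift.

Emit:
arm_command --steps '[{"translation":[0,0,0],"twist":[0,0,0],"fingers":0.7},{"translation":[0,0,0],"twist":[0,0,0],"fingers":0.7},{"translation":[0,0,0],"twist":[0,0,0],"fingers":0.7},{"translation":[0,0,-0.05],"twist":[0,0,0],"fingers":0.7},{"translation":[0,0,-0.11],"twist":[0,0,0],"fingers":0.7}]'

```text
time: 21.48
eef_pos: [0.4344, 0.3144, 0.1212]
tcp_rot: [0.623, 0.783, -0.003, -0.003]
contact_force: [0.1, -0.0, 0.9]
opening: 0.848
finger_force: 0.0
```

```bash
python3 -c "
from h import *
plan((.682,-.068,.12,13))"
```

```text
t 21.475 [0.4344 0.3144 0.1212] psi 12.99 tilt 0.51 open 0.848
[-0.571, 0.207, -0.001] [-0.008, -0.0, -0.0]
```

Emit:
arm_command --steps '[{"translation":[-0.571,0.207,0],"twist":[-0.008,0,0],"fingers":0.6},{"translation":[-0.571,0.207,0],"twist":[-0.008,0,0],"fingers":0.6},{"translation":[-0.571,0.207,0],"twist":[-0.008,0,0],"fingers":0.6},{"translation":[-0.571,0.207,0],"twist":[-0.008,0,0],"fingers":0.6},{"translation":[-0.571,0.207,0],"twist":[-0.008,0,0],"fingers":0.6}]'

```text
time: 22.1
eef_pos: [0.6061, 0.0507, 0.1207]
tcp_rot: [0.623, 0.783, 0.002, 0.001]
contact_force: [0.7, 0.6, 0.9]
opening: 0.8
finger_force: 0.0
```

```bash
python3 -c "
from h import *
plan((.682,-.068,.12,13),(.682,-.068,.009,13))
c=read_camera('scene');t=read_camera('top')
cv2.imwrite('pics/j.png',np.hstack([patch(t,.435,.316,.053,.06,380),patch(c,.435,.316,.053,.06,380)]))
print([at(q,r['point'],.02).round(3) for q in (t,c) for r in recognise(q,'short_capacitor')[:1]])"
```

```text
t 22.1 [0.6061 0.0507 0.1207] psi 12.98 tilt 0.2 open 0.8
[-0.177, 0.063, 0.001] [0.003, -0.001, -0.0]
[-0.177, 0.062, 0.149] [0.003, -0.001, -0.0]
[array([ 0.678, -0.065,  0.02 ]), array([ 0.687, -0.069,  0.02 ])]
```

View pics/j.png

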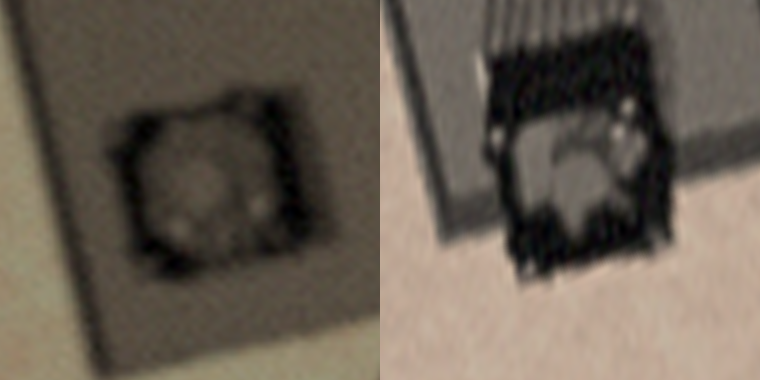

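The fan lies flat on the heat sink, with an offset of about 5 mm (limit 14). Now the short capacitor.

Emit:
arm_command --steps '[{"translation":[-0.177,0.063,0],"twist":[0.003,0,0],"fingers":0.6},{"translation":[-0.177,0.063,0],"twist":[0.003,0,0],"fingers":0.6},{"translation":[-0.177,0.063,0],"twist":[0.003,0,0],"fingers":0.6},{"translation":[-0.177,0.063,0.07],"twist":[0.003,0,0],"fingers":0.6},{"translation":[-0.177,0.063,0.1],"twist":[0.003,0,0],"fingers":0.6}]'

```text
time: 22.92
eef_pos: [0.6783, -0.0636, 0.0418]
tcp_rot: [0.622, 0.783, -0.001, -0.004]
contact_force: [-0.7, 0.1, -0.5]
opening: 0.796
finger_force: 0.0
```

```bash
python3 -c "
from h import *
plan((.682,-.068,.009,13))"
```

```text
t 22.925 [ 0.6783 -0.0636  0.0418] psi 13.09 tilt 0.46 open 0.796
[-0.007, 0.004, 0.044] [-0.006, -0.004, 0.001]
```

Emit:
arm_command --steps '[{"translation":[0,0,0.03],"twist":[0,0,0],"fingers":0.6},{"translation":[0,0,0.044],"twist":[0,0,0],"fingers":0.6},{"translation":[0,0,0.044],"twist":[0,0,0],"fingers":0.6}]'

```text
time: 23.3
eef_pos: [0.6811, -0.0655, 0.0124]
tcp_rot: [0.622, 0.783, 0.0, -0.001]
contact_force: [-0.2, 0.2, 0.5]
opening: 0.804
finger_force: 0.0
```

Emit:
arm_command --steps '[{"translation":[0,0,0],"twist":[0,0,0],"fingers":-1},{"translation":[0,0,0],"twist":[0,0,0],"fingers":-1},{"translation":[0,0,0],"twist":[0,0,0],"fingers":-1},{"translation":[0,0,0],"twist":[0,0,0],"fingers":-1},{"translation":[0,0,0],"twist":[0,0,0],"fingers":-1}]'

```text
time: 23.92
eef_pos: [0.6826, -0.0664, 0.0146]
tcp_rot: [0.623, 0.783, 0.001, 0.001]
contact_force: [-0.3, 0.2, 6.1]
opening: 0.382
finger_force: 60.2
```

```bash
python3 -c "
from h import *
plan((.682,-.068,.12,13),(.532,.339,.12,14))
print(get_state()['finger_force'])"
```

```text
t 23.925 [ 0.6826 -0.0664  0.0146] psi 12.99 tilt 0.14 open 0.382
[-0.002, -0.001, -0.141] [0.002, 0.0, -0.0]
[0.572, -0.074, -0.141] [0.002, 0.0, -0.017]
60.180816650390625
```

Emit:
arm_command --steps '[{"translation":[-0.002,-0.001,-0.08],"twist":[0,0,0],"fingers":-1},{"translation":[-0.002,-0.001,-0.141],"twist":[0,0,0],"fingers":-1},{"translation":[0.572,-0.074,-0.141],"twist":[0,0,-0.017],"fingers":-1},{"translation":[0.572,-0.074,-0.141],"twist":[0,0,-0.017],"fingers":-1},{"translation":[0.572,-0.074,-0.141],"twist":[0,0,-0.017],"fingers":-1}]'

```text
time: 24.55
eef_pos: [0.615, 0.1096, 0.1183]
tcp_rot: [0.616, 0.788, 0.0, -0.001]
contact_force: [1.0, 0.7, 0.3]
opening: 0.387
finger_force: 59.8
```

```bash
python3 -c "
from h import *
plan((.532,.339,.12,14))
s=get_state();print(s['finger_force'],s['contact_force'])"
```

```text
t 24.55 [0.615  0.1096 0.1183] psi 13.96 tilt 0.09 open 0.387
[0.324, -0.034, -0.002] [-0.0, -0.001, -0.001]
59.77967619895935 [0.96416557 0.71494032 0.28735844]
```

Emit:
arm_command --steps '[{"translation":[0.324,-0.034,0],"twist":[0,0,0],"fingers":-1},{"translation":[0.324,-0.034,0],"twist":[0,0,0],"fingers":-1},{"translation":[0.324,-0.034,0],"twist":[0,0,0],"fingers":-1},{"translation":[0.324,-0.034,0],"twist":[0,0,0],"fingers":-1},{"translation":[0.324,-0.034,0.06],"twist":[0,0,0],"fingers":-1}]'

```text
time: 25.18
eef_pos: [0.5338, 0.3431, 0.0778]
tcp_rot: [0.613, 0.79, 0.005, 0.002]
contact_force: [1.3, -0.3, -1.8]
opening: 0.385
finger_force: 59.8
```

Emit:
arm_command --steps '[{"translation":[0,0,0.04],"twist":[0,0,0],"fingers":-1},{"translation":[0,0,0.062],"twist":[0,0,0],"fingers":-1},{"translation":[0,0,0.062],"twist":[0,0,0],"fingers":-1}]'

```text
time: 25.55
eef_pos: [0.5315, 0.3372, 0.0258]
tcp_rot: [0.616, 0.788, -0.001, -0.001]
contact_force: [0.2, -0.1, -0.8]
opening: 0.377
finger_force: 59.8
```

```bash
python3 -c "
from h import *
plan((.532,.339,.0176,14))
print(get_state()['contact_force'])
c=read_camera('scene');save(c,'k.png',(140,300,380,580),3)"
```

```text
t 25.55 [0.5315 0.3372 0.0258] psi 13.99 tilt 0.2 open 0.377
[0.002, 0.001, 0.011] [-0.003, -0.001, -0.0]
[ 0.16238098 -0.07304703 -0.75359735]
```

View pics/k.png

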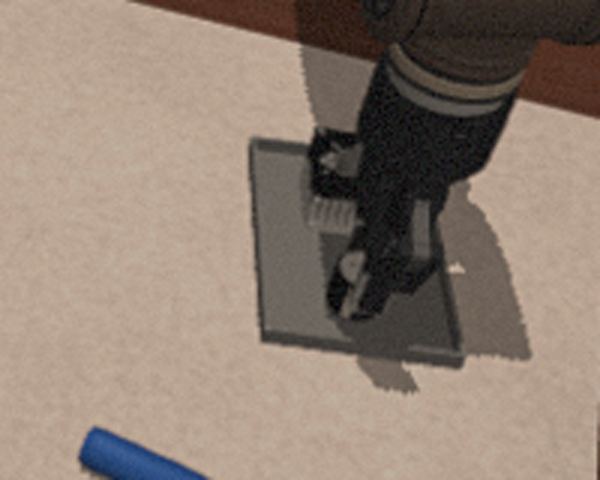

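The capacitor at (350,290) is in the tray, clear of the fan and heat sink at (335,180). Lower.

Emit:
arm_command --steps '[{"translation":[0,0,0.005],"twist":[0,0,0],"fingers":-1},{"translation":[0,0,0.009],"twist":[0,0,0],"fingers":-1},{"translation":[0,0,0.009],"twist":[0,0,0],"fingers":-1}]'

```text
time: 25.98
eef_pos: [0.5326, 0.3378, 0.021]
tcp_rot: [0.616, 0.788, 0.0, -0.0]
contact_force: [1.0, -0.4, -0.1]
opening: 0.385
finger_force: 59.8
```

Emit:
arm_command --steps '[{"translation":[0,0,0.002],"twist":[0,0,0],"fingers":-1},{"translation":[0,0,0.002],"twist":[0,0,0],"fingers":-1}]'

```text
time: 26.22
eef_pos: [0.5324, 0.3379, 0.0191]
tcp_rot: [0.616, 0.788, 0.0, -0.001]
contact_force: [0.0, 0.9, -1.6]
opening: 0.384
finger_force: 59.8
```

Emit:
arm_command --steps '[{"translation":[0,0,0.002],"twist":[0,0,0],"fingers":-1},{"translation":[0,0,0.002],"twist":[0,0,0],"fingers":-1}]'

```text
time: 26.48
eef_pos: [0.5325, 0.3379, 0.0177]
tcp_rot: [0.616, 0.788, 0.0, -0.0]
contact_force: [-0.2, -0.0, -1.4]
opening: 0.383
finger_force: 60.0
```

Emit:
arm_command --steps '[{"translation":[0,0,0.001],"twist":[0,0,0],"fingers":-1},{"translation":[0,0,0.001],"twist":[0,0,0],"fingers":-1}]'

```text
time: 26.72
eef_pos: [0.5326, 0.338, 0.0176]
tcp_rot: [0.616, 0.788, 0.0, -0.001]
contact_force: [-1.6, -1.1, 5.2]
opening: 0.386
finger_force: 60.2
```

Contact. Release, lift and move clear.

Emit:
arm_command --steps '[{"translation":[0,0,0],"twist":[0,0,0],"fingers":0.3},{"translation":[0,0,0],"twist":[0,0,0],"fingers":0.3},{"translation":[0,0,0],"twist":[0,0,0],"fingers":0.3},{"translation":[0,0,-0.06],"twist":[0,0,0],"fingers":0.3},{"translation":[0,0,-0.14],"twist":[0,0,0],"fingers":0.3}]'

```text
time: 27.35
eef_pos: [0.531, 0.337, 0.1204]
tcp_rot: [0.616, 0.788, -0.002, -0.002]
contact_force: [0.4, -0.3, 0.5]
opening: 0.653
finger_force: 0.0
```

Emit:
arm_command --steps '[{"translation":[0,0,-0.15],"twist":[0,0,0],"fingers":0.3},{"translation":[-0.4,0,-0.15],"twist":[0,0,0],"fingers":0.3},{"translation":[-0.4,0,-0.15],"twist":[0,0,0],"fingers":0.3},{"translation":[-0.4,0,-0.15],"twist":[0,0,0],"fingers":0.3},{"translation":[-0.4,0,-0.15],"twist":[0,0,0],"fingers":0.3}]'

```text
time: 27.98
eef_pos: [0.5924, 0.0966, 0.2255]
tcp_rot: [0.615, 0.788, 0.0, -0.0]
contact_force: [1.6, 0.7, 0.5]
opening: 0.652
finger_force: 0.0
```

```bash
python3 -c "
from h import *
plan()
c=read_camera('scene');save(c,'l.png',(90,330,100,580),1.6)
for k in('torch','tape_roll','screwdriver'): print(k,[at(c,r['point'],{'torch':.08,'tape_roll':.015,'screwdriver':.01}[k]).round(3) for r in recognise(c,k)[:1]])"
```

```text
t 27.975 [0.5924 0.0966 0.2255] psi 14.03 tilt 0.06 open 0.652
torch [array([ 0.757, -0.267,  0.08 ])]
tape_roll [array([ 0.79 , -0.011,  0.015])]
screwdriver [array([0.715, 0.268, 0.01 ])]
```

View pics/l.png

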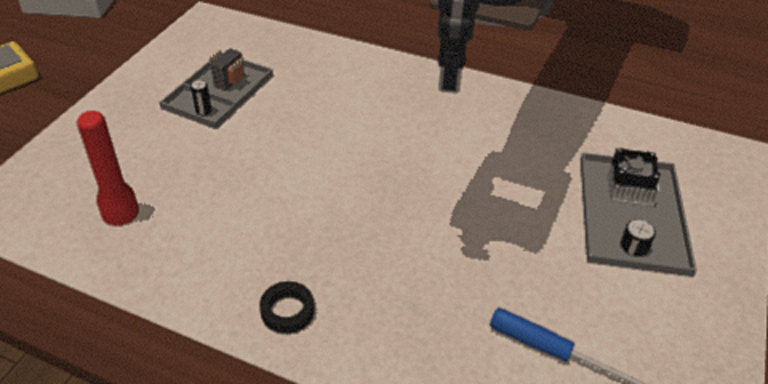

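All five parts stand in their places (transformer (227,70), tall capacitor (200,97), fan on heat sink (635,175), short capacitor (638,238)), and the bystanders are where they were.

```bash
python3 -c "
from h import *
print(sign_off())"
```

```text
the job is handed in; nothing more can be done
None
```

I handed the job in at about 28 s of the 112 s allowed; the hand-in gave no verdict. In the last picture all five parts stood upright and released in their places, the fan about 5 mm off centre on the heat sink (limit 14 mm), with the torch, tape roll and screwdriver undisturbed.

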